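Set the ratchet and clamp a print block in the carving vice

ROBOT

A 6-joint arm with a two-finger parallel gripper is mounted at the origin on the work surface. World frame = base frame: x ahead of the robot, y to its left, z up, the work surface at z = 0. Lengths are in m, angles in rad, forces in N, time in s.
With the tool pointing down it reaches from about 0.425 to 0.95 m from the base axis. Payload 3.5 kg.
Tool frame: the origin (TCP) lies midway between the tips of the shut fingers; the grasp point (between the pads) lies 19 mm behind it; z points along the fingers, y is the line along which they close (so a half turn about z gives the same grasp; the last joint's range is limited). The gripper opens to 85 mm and grips with 20 to 120 N. Pads are 22 mm wide; open, the fingers measure 114 mm over their backs; the gripper's body (76 mm by 85 mm) begins 54 mm behind the grasp point. The pads swing forward as they close: fully open they stand 13 mm farther back than shut.
Start: joints at [-1.385, 0.286, 1.577, -0, 1.279, -0.15], TCP at [0.222, -0.637, 0.231] pointing down, gripper open.
Joint ranges: [-2.77, 2.77], [-0.9, 2.22], [0.21, 2.48], [-1.53, 4.67], [0.24, 2.81], [-2.84, 2.84]. Speed limits (rad/s): [2.79, 2.79, 3.14, 3.14, 3.14, 3.14].

INTERFACE

Orientations are given as a unit quaternion [x, y, z, w].
In Python, from plant import * gives the robot as it stands.
- The arm moves only by the tool move_arm, never from a script. Its argument "moves" is a list of rows, each a list of 3 entries, a list of its own where there are three numbers: the opening, from 0 (shut) to 1 (fully open), then the shift along the tool's x, y, z in m, then the turn, a rotation vector about the tool's x, y, z in rad. A call has exactly 10 rows; each row shifts and turns the commanded pose from where the row before left it, along the tool's axes as they then stand; what a row does not reach is not made up. A row lasts 1/12 s, in which the tool goes at most 41.7 mm and 7.16 degrees, less where a joint would pass 70% of its speed; a pose out of reach is approached as far as the arm can. A call is refused whole if a number of a shift passes 0.0417 or a number of a turn 0.125, either way. A call with a gripper value outside its range is refused whole. The fingers move at their own pace and stop on an object; "grip_force" is the grip in N (left out, the last holds). Time passes only in rows, so rows that do not move let the fingers close, or fill a call up. It gives the time, the measured TCP pose, the force, the opening and the grip force at its end, in the units of the state.
- get_state(): the state, without advancing time (a new reading comes with each control period).
- read_camera(name): name is "side" or "top" or "wrist"; returns the picture (420x560x3 uint8, red, green, blue); there is no depth.
- camera_params(name): a dict with "fx", "fy", "cx", "cy" (pixels), "rvec" (rotation vector, rad) and "tvec" (3), from world to camera coordinates, as OpenCV has them; the wrist camera has in their place "tool_from_camera" (4x4, takes a point from camera to tool coordinates, whose origin is the TCP and whose axes are the flange's). Camera axes: x right, y down, z forward; pixel columns grow to the right and rows downward; lengths in m; the calibration is good to about 2 mm. A picture is of the moment at which its call begins: read the wrist's pose just before it. camera_params takes no time and is no camera call.
- sign_off(): hands the job in; it is judged then, once.
The state is a dict: "time": time; "qpos": joint angles; "dq": joint speeds; "joint_efforts": joint torques, N m; "eef_pos": TCP position; "tcp_rot": TCP orientation; "contact_force": force on the tool from outside, world axes, zero at the start; "wrist_torque": the same for the moment, N m; "opening": opening from 0.0 (shut) to 1.0 (fully open); "finger_force": force on a finger pad.
Only numpy, scipy, OpenCV 4.12 (cv2) and the standard library are available. Lean on these libraries where they do the work, as an engineer would, in place of code of your own. Each camera call takes 0.05 s, during which the arm holds its last target. There are 200 camera calls.

TASK

The cork print block lies loose in the carving vice. Throw the weighted lever of the ratchet on the handle over from the loosening side to the tightening side, then work the handle clockwise (seen from above), stroke by stroke, until the block is held firmly between the jaw and the end stop: stop when the handle grip takes a push of about 7.5 N, and never so hard that the cork is crushed. Work the vice by its lever and handle only, without touching the block or jaw, leave the other things on the table alone, and let go at the end.

Things in the scene. Friction and masses are not known exactly. Their poses are not given: they have to be found in the camera images.
- vice: Carving vice: wooden base board 200 x 235 x 20 mm screwed to the table. Origin: on the vertical spindle axis, at table height. Its y axis is the direction in which the jaw closes; the board reaches from -55 to +180 mm along its y and +-100 mm along its x. The ratchet handle points along the vice's -x (towards the robot) when its joint reads 0.
- handle (a joint): Swing of the steel ratchet handle about the spindle, rad. 0: along the vice's -x; positive is clockwise seen from above (tightening). Hard stops at -0.6 and +0.6; hitting them feels like a tight vice, so keep short of them. The bar is 22 mm wide, its top 56 mm above the table. It stays where it is left (about 1 N at the grip moves the handle alone).
- handle_grip (a point): Centre of the black round upright grip at the handle's end, 150 mm from the spindle axis: 25 mm across, 56 to 108 mm high, this point at 84 mm. It spins freely. Clockwise push while moving: 5.3 N running free, 7 N at 20 N of clamping, 8.5 N at 40 N, 11.3 N crushes (75 N). Held at rest the push falls by 2 to 3 N: 2.5 N free, 6 N at 40 N. Free to crushed: about 50 mm of grip travel.
- pawl (a joint): Lean of the throw-over lever, rad; 0 upright, falls to either side by its weight. Negative (-0.17 to -0.45, its start): leans anticlockwise; the handle drives the wheel anticlockwise only (opens the jaw) and clicks clockwise. Positive (+0.17 to +0.45): leans clockwise; the handle drives clockwise only (closes the jaw) and clicks back at 1 to 2 N (a brisk swing may throw it over).
- jaw: Moving jaw, a dark steel bar 110 mm long with a sprung rubber face, top 48 mm above the table. Its origin coincides with the vice's when the jaw is as it starts; the rubber face then stands 88 mm along the vice's y. It can back off 7 mm, and moves along the vice's +y as it closes.
- print_block: Cork print block, loose: 80 mm along the vice's x, 40 mm along its y, 30 mm high; origin at the centre of its underside, on the board 20 mm above the table. It lies between jaw and end stop with a gap on both sides (6 to 20 mm in all) and slides when pushed.
- end_stop: Wooden end stop bolted across the board, 130 x 22 x 32 mm; origin at the foot of the face that looks to the jaw, in the middle. It is fixed.
- crayon_box: Bystander: flat red crayon box 100 x 150 x 22 mm; origin at the centre of its underside.
- pen_cup: Bystander: white cup, 76 mm across, 95 mm high; origin at the centre of its underside.
- eraser: Bystander: small eraser 22 x 55 x 13 mm; origin at the centre of its underside.
- wheel_top (a point): Centre of the top of the steel toothed wheel on the spindle axis, 45 mm above the table, 96 mm across, under the handle. 24 teeth on its upper face: up to 0.26 rad of lost motion when the drive is taken up. It moves the jaw 12 mm per rad through a rack and stays where it is left by its own friction; no end of travel within the work.
- lever_head (a point): Centre of the weight at the top of the throw-over lever: a dark steel roller 22 mm across, 20 mm long along the handle, 50 mm from the lever's pin and about 40 mm from the spindle axis; when upright this point is 115 mm above the table and on the handle's centre line. At either end of its throw it stands 22 mm to that side. Under 1 N pushes it over.
- pawl_pin (a point): Level pin, along the handle, on which the throw-over lever rocks: on the handle's centre line, 40 mm from the spindle axis, 65 mm above the table.
Mind the look-alikes: they are no part of the job. Of the things shaped like the print_block, the cork one is meant.

How it is judged:
By the outcome, as a careful person would: the job done as asked, in the order asked, and still so for the second after the job is handed in, with the robot touching nothing.
It also fails if it takes over 72 s, if anything falls off the work surface, if the arm or the gripper's body presses on something with over 40 N, if the wrist force passes 120 N, or if a joint passes its speed limit or range.

## Working session

There is one attempt and no reset: what is moved stays moved. The work goes in short steps, Python scripts to look and compute and a tool call to move; the robot and the scene stay as the last step left them, time stands still between calls to the robot, and variables do not carry over. Pictures are saved under pics/ and viewed, at most 10 in all, crops included, and the job is handed in when it is done.

Besides the shell and the picture viewer there is one more tool, called after "Emit:" as name([rows], argument=value, ...), one row to a line, values as JSON. move_arm: Moves the arm, as the interface text tells. Its arguments: {"type":"object","properties":{"moves":{"type":"array"},"grip_force":{"type":"number"}},"required":["moves"]}

```bash
mkdir -p pics
cat > h.py <<'E'
from plant import *
import numpy as np, cv2
from scipy.spatial.transform import Rotation as R
def snap(n,f):
    im=read_camera(n); cv2.imwrite('pics/'+f,im[:,:,::-1]); return im
def ray(n,u,v):
    p=camera_params(n); Rm=cv2.Rodrigues(np.array(p['rvec'],float))[0]; t=np.array(p['tvec'],float).ravel()
    d=Rm.T@np.array([(u-p['cx'])/p['fx'],(v-p['cy'])/p['fy'],1]); return -Rm.T@t,d
def onz(n,u,v,z):
    o,d=ray(n,u,v); return o+d*(z-o[2])/d[2]
def proj(n,P):
    p=camera_params(n); Rm=cv2.Rodrigues(np.array(p['rvec'],float))[0]
    c=Rm@np.array(P,float)+np.array(p['tvec'],float).ravel(); return np.array([c[0]/c[2]*p['fx']+p['cx'],c[1]/c[2]*p['fy']+p['cy']])
E
python3 - <<'E'
from h import *
a=snap('top','t0.png');b=snap('side','s0.png')
for n in('top','side'):print(ray(n,280,210))
s=get_state();print(s['eef_pos'],s['tcp_rot'],s['contact_force'],s['time'])
E
```

```text
(array([0.4508805 , 0.01474194, 1.07325205]), array([ 0.18003263, -0.01161042, -0.98374545]))
(array([0.45523097, 1.09806053, 0.73601756]), array([ 0.13112944, -0.86669788, -0.48157648]))
[ 0.22234039 -0.63671276  0.23008067] [ 9.85940452e-01  1.67093689e-01 -1.88762638e-05 -1.06048583e-03] [-0.11906506 -0.53482796  0.72685604] 0.1
```

View pics/t0.png

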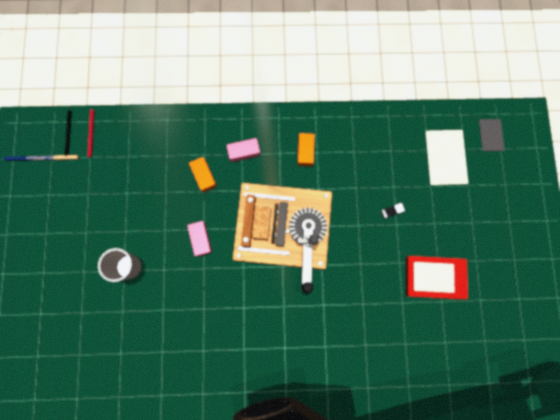

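View pics/s0.png

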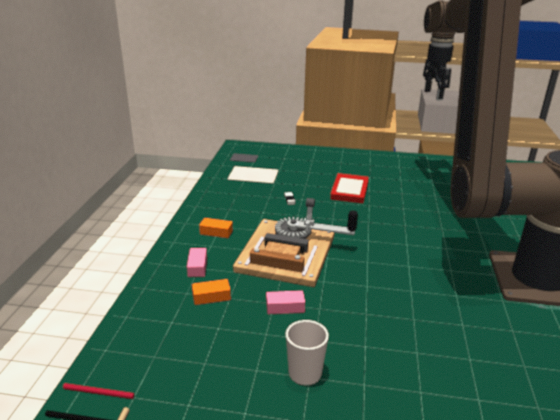

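The top view shows the vice at (283,226), with the spindle and wheel at (308,226), the grip at (307,287) and the lever head near (313,240). The jaw is at (280,225), the cork block at (262,223) and the end stop at (248,222). The look-alike blocks are pink at (243,149) and (199,238), and orange at (202,174) and (306,149). Only the brown cork one between jaw and stop fits, and I'll confirm it in an enlarged crop.

Run:
```python
from h import *
a=cv2.imread('pics/t0.png');b=cv2.imread('pics/s0.png')
c=cv2.resize(a[175:300,225:340],None,fx=4,fy=4,interpolation=cv2.INTER_CUBIC)
d=cv2.resize(b[185:290,230:365],None,fx=2.4,fy=4.76,interpolation=cv2.INTER_CUBIC)
d=cv2.resize(b[185:290,230:365],None,fx=2.45,fy=2.45,interpolation=cv2.INTER_CUBIC)
o=np.zeros((500,800,3),np.uint8);o[:c.shape[0],:c.shape[1]]=c;w=min(800-c.shape[1],d.shape[1]);o[:d.shape[0],c.shape[1]:c.shape[1]+w]=d[:,:w]
cv2.imwrite('pics/c0.png',o)
hsv=cv2.cvtColor(a,cv2.COLOR_BGR2HSV)
m=cv2.inRange(hsv,(8,60,120),(25,255,255));m[:175]=0;m[275:]=0;m[:,:228]=0;m[:,340:]=0
cn=max(cv2.findContours(cv2.morphologyEx(m,cv2.MORPH_CLOSE,np.ones((25,25))),0,2)[0],key=cv2.contourArea)
bx=cv2.boxPoints(cv2.minAreaRect(cn));P=[onz('top',*p,.02) for p in bx];print(bx);print(np.round(P,4))
```

```text
[[232.00992 259.901  ]
 [239.82181 181.78217]
 [333.18814 191.11877]
 [325.37625 269.2376 ]]
[[ 0.5195  0.1257  0.02  ]
 [ 0.7204  0.1044  0.02  ]
 [ 0.6901 -0.1369  0.02  ]
 [ 0.4899 -0.1076  0.02  ]]
```

View pics/c0.png

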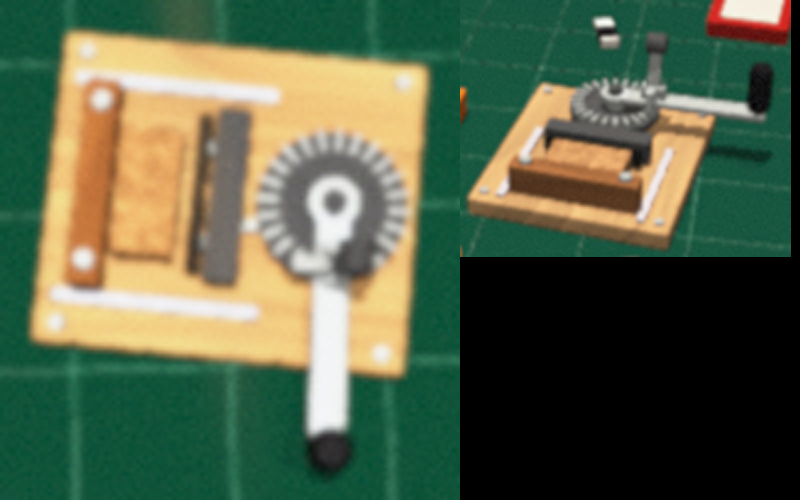

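The crop confirms the brown cork block between the jaw and the end stop. The hub is at crop (333,203), the grip top at (329,452), and the lever head at (352,257), which leans right (-y), i.e. anticlockwise.

Run:
```python
from h import *
f=lambda u,v,z:onz('top',225+(u+.5)/4-.5,175+(v+.5)/4-.5,z)
TL,TR,BR,BL=[f(*p,.02) for p in((67,30),(430,65),(403,377),(30,342))]
print(TL,TR,BR,BL,np.linalg.norm(TL-TR),np.linalg.norm(TL-BL))
y=(TL-TR+BL-BR)[:2];y/=np.linalg.norm(y);x=np.array([y[1],-y[0]])
c=(TL+TR+BL+BR)[:2]/4; sp=c-y*.0625
print('y',y,'yaw',np.arctan2(x[1],x[0]),'spindle',sp)
w=f(333,203,.056);print('hub',w)
g=f(329,452,.108);print('grip',g,np.linalg.norm(g[:2]-sp))
l=f(352,257,.115);print('lever',l)
for n,q in(('g',g),('lv',l)):
  r=q[:2]-sp;print(n,np.hypot(*r),'joint',np.arctan2(r@y,-(r@x)))
# side view crosscheck: grip top in crop2 (760,68), lever head (656,42)
for u,v in((761,70),(656,42)):
  U,V=230+(u-460)/2.45,185+v/2.45
  print(U,V)
print(proj('side',g),proj('side',l))
```

```text
[0.71941955 0.10044137 0.02      ] [ 0.69079265 -0.13412685  0.02      ] [ 0.4908003  -0.10763466  0.02      ] [0.51893894 0.12541729 0.02      ] 0.2363085955175305 0.20203037359636244
y [0.12050775 0.99271239] yaw -0.12080134678700576 spindle [ 0.59745612 -0.06602024]
hub [ 0.59687129 -0.0649671   0.056     ]
grip [ 0.44629138 -0.05327975  0.108     ] 0.15170068545127283
lever [ 0.55665945 -0.07015476  0.115     ]
g 0.15170068545127283 joint -0.036717918337130034
lv 0.04100564428274978 joint -0.2218011057222604
352.85714285714283 213.57142857142856
310.0 202.14285714285714
[353.24381041 212.41364021] [309.66606325 202.88140115]
```

Emit:
move_arm([
  [0, [0, 0, 0], [0, 0, 0.105]],
  [0, [0, 0, 0], [0, 0, 0.105]],
  [0, [0, 0, 0], [0, 0, 0.105]],
  [0, [0, 0, 0], [0, 0, 0.105]],
  [0, [0.0193, -0.0355, 0], [0, 0, 0]],
  [0, [0.0193, -0.0355, 0], [0, 0, 0]],
  [0, [0.0193, -0.0355, 0], [0, 0, 0]],
  [0, [0.0193, -0.0355, 0], [0, 0, 0]],
  [0, [0.0193, -0.0355, 0], [0, 0, 0]],
  [0, [0.0193, -0.0355, 0], [0, 0, 0]],
], grip_force=20)

```text
time: 0.93
eef_pos: [0.3563, -0.4327, 0.2307]
tcp_rot: [0.999, -0.042, -0.0, -0.0]
contact_force: [0.7, -0.3, 0.8]
opening: 0.0
finger_force: 0.0
```

Emit:
move_arm([
  [0, [0.0193, -0.0355, 0], [0, 0, 0]],
  [0, [0.0193, -0.0355, 0], [0, 0, 0]],
  [0, [0.0193, -0.0355, 0], [0, 0, 0]],
  [0, [0.0193, -0.0355, 0], [0, 0, 0]],
  [0, [0.0193, -0.0355, 0], [0, 0, 0]],
  [0, [0.0193, -0.0355, 0], [0, 0, 0]],
  [0, [0.0193, -0.0355, 0], [0, 0, 0]],
  [0, [0.0193, -0.0355, 0], [0, 0, 0]],
  [0, [0.0193, -0.0355, 0], [0, 0, 0]],
  [0, [0, 0, 0], [0, 0, 0]],
])

```text
time: 1.77
eef_pos: [0.5579, -0.1252, 0.2309]
tcp_rot: [0.999, -0.039, 0.0, -0.001]
contact_force: [-0.8, -0.0, -0.4]
opening: -0.002
finger_force: 0.0
```

```bash
cat > st.py <<'E'
from h import *
s=get_state();r=R.from_quat(s['tcp_rot']).as_matrix()
print(round(s['time'],2),np.round(s['eef_pos'],4),'x ang',round(np.arctan2(r[1,0],r[0,0]),3),'F',np.round(s['contact_force'],2),'open',round(s['opening'],3),s['finger_force'])
SP=np.array([.597,-.0655]);d=np.array(s['eef_pos'])[:2]-SP
ph=np.pi-np.arctan2(d[1],d[0]);ph=(ph+np.pi)%(2*np.pi)-np.pi
t=np.array([np.sin(ph),np.cos(ph)]);print('rad',round(np.hypot(*d),4),'joint',round(ph-.1208,3),'tang push',round(-np.dot(s['contact_force'][:2],t),2))
E
python3 - <<'E'
import st
from h import *
snap('wrist','w1.png')
E
```

```text
1.77 [ 0.5579 -0.1252  0.2309] x ang -0.078 F [-0.79 -0.02 -0.39] open -0.002 0.0
rad 0.0714 joint -1.112 tang push -0.65
```

View pics/w1.png

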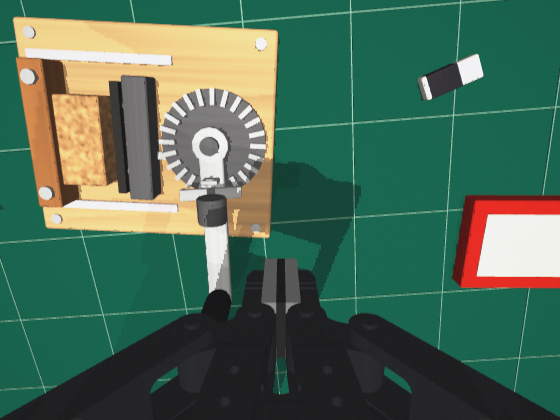

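The wrist view shows the lever head (dark roller) at (211,209), the hub at (209,146), and the shut fingertips at (282,270), clear on the -y side.

Run:
```python
from h import *
p=camera_params('wrist');s=get_state();T=np.array(p['tool_from_camera']);Rt=R.from_quat(s['tcp_rot']).as_matrix()
def wz(u,v,z):
    d=Rt@T[:3,:3]@np.array([(u-p['cx'])/p['fx'],(v-p['cy'])/p['fy'],1]);o=np.array(s['eef_pos'])+Rt@T[:3,3];return o+d*(z-o[2])/d[2]
print('head',wz(211,209,.113),'hub',wz(209,146,.058),'tipxy',wz(282,262,.231))
```

```text
head [ 0.55343007 -0.07399313  0.113     ] hub [ 0.59370017 -0.0676786   0.058     ] tipxy [ 0.56325587 -0.1282447   0.231     ]
```

Emit:
move_arm([
  [0, [0, 0, 0.033], [0, 0, 0]],
  [0, [0, 0, 0.033], [0, 0, 0]],
  [0, [0, 0, 0.033], [0, 0, 0]],
  [0, [0, 0, 0.033], [0, 0, 0]],
  [0, [0, -0.007, 0], [0, 0, 0]],
  [0, [0, -0.007, 0], [0, 0, 0]],
  [0, [0, -0.006, 0], [0, 0, 0]],
  [0, [0, -0.005, 0], [0, 0, 0]],
  [0, [0, -0.005, 0], [0, 0, 0]],
  [0, [0, -0.005, 0], [0, 0, 0]],
])

```text
time: 2.65
eef_pos: [0.5601, -0.0961, 0.1017]
tcp_rot: [0.999, -0.042, 0.002, 0.001]
contact_force: [-0.5, -0.9, -0.4]
opening: -0.001
finger_force: 0.6
```

Emit:
move_arm([
  [0, [0, -0.004, 0], [0, 0, 0]],
  [0, [0, -0.004, 0], [0, 0, 0]],
  [0, [0, -0.004, 0], [0, 0, 0]],
  [0, [0, -0.004, 0], [0, 0, 0]],
  [0, [0, 0, 0], [0, 0, 0]],
  [0, [0, 0, 0], [0, 0, 0]],
  [0, [0, 0.01, 0], [0, 0, 0]],
  [0, [0, 0.02, 0], [0, 0, 0]],
  [0, [0, 0.02, 0], [0, 0, 0]],
  [0, [0, 0, 0], [0, 0, 0]],
])

```text
time: 3.48
eef_pos: [0.5558, -0.1335, 0.0996]
tcp_rot: [0.999, -0.043, 0.0, 0.001]
contact_force: [-0.0, 0.1, 0.1]
opening: -0.004
finger_force: 0.0
```

Run:
```python
import st
from h import *
a=snap('wrist','w2.png');b=snap('side','s2.png');t=snap('top','t2.png')
c=cv2.resize(b[185:290,230:365],None,fx=2.9,fy=2.9,interpolation=cv2.INTER_CUBIC)[:,:,::-1]
d=cv2.resize(t[175:300,225:340],None,fx=3.4,fy=3.4,interpolation=cv2.INTER_CUBIC)[:,:,::-1]
o=np.zeros((600,800,3),np.uint8);o[:c.shape[0],:c.shape[1]]=c;o[:d.shape[0],400:400+d.shape[1]]=d
w=cv2.resize(a[100:,:],(400,229))[:,:,::-1];o[330:559,:400]=w
cv2.imwrite('pics/c2.png',o)
```

```text
3.48 [ 0.5558 -0.1335  0.0996] x ang -0.087 F [-0.02  0.13  0.06] open -0.004 0.0
rad 0.0795 joint -1.147 tang push -0.08
```

View pics/c2.png

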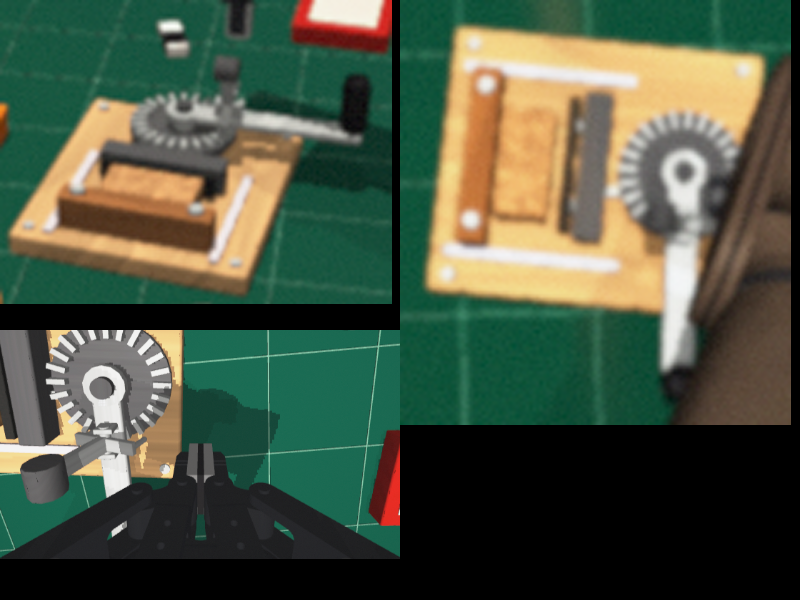

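The wrist inset shows the lever head now leaning to the +y (clockwise) side at inset (45,478), so it has been thrown over. Next is the grip.

Emit:
move_arm([
  [0, [0, 0, -0.036], [0, 0, 0]],
  [0, [0, 0, -0.036], [0, 0, 0]],
  [0.8, [0, 0, -0.028], [0, 0, 0]],
  [0.8, [-0.0289, -0.0176, 0], [0, 0, 0]],
  [0.8, [-0.0289, -0.0176, 0], [0, 0, 0]],
  [0.8, [-0.0289, -0.0176, 0], [0, 0, 0]],
  [0.8, [-0.0289, -0.0176, 0], [0, 0, 0]],
  [0.8, [0, 0, 0], [0, 0, 0]],
  [0.8, [0, 0, 0], [0, 0, 0]],
  [0.8, [0, 0, 0], [0, 0, 0]],
])

```text
time: 4.47
eef_pos: [0.4471, -0.05, 0.1998]
tcp_rot: [0.999, -0.042, 0.001, 0.0]
contact_force: [-0.0, 0.3, -0.3]
opening: 0.798
finger_force: 0.0
```

Run:
```python
import st
from h import *
snap('wrist','w3.png')
```

```text
4.47 [ 0.4471 -0.05    0.1998] x ang -0.083 F [-0.04  0.34 -0.33] open 0.798 0.0
rad 0.1507 joint -0.018 tang push -0.33
```

View pics/w3.png

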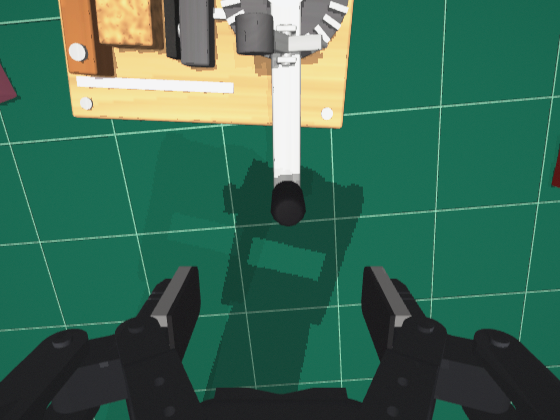

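The wrist view shows the grip top at (288,207), between the open fingers with mid-column about 281. It is centred, so I'll descend and close.

Emit:
move_arm([
  [0.8, [0, 0.003, 0.0335], [0, 0, 0]],
  [0.8, [0, 0, 0.0335], [0, 0, 0]],
  [0.8, [0, 0, 0.0335], [0, 0, 0]],
  [0.8, [0, 0, 0.0335], [0, 0, 0]],
  [0.8, [0, 0, 0], [0, 0, 0]],
  [0, [0, 0, 0], [0, 0, 0]],
  [0, [0, 0, 0], [0, 0, 0]],
  [0, [0, 0, 0], [0, 0, 0]],
  [0, [0, 0, 0], [0, 0, 0]],
  [0, [0, 0, 0], [0, 0, 0]],
], grip_force=25)

```text
time: 5.35
eef_pos: [0.4486, -0.0539, 0.068]
tcp_rot: [0.999, -0.042, 0.003, 0.001]
contact_force: [0.3, -0.2, 5.9]
opening: 0.283
finger_force: 24.7
```

```bash
python3 st.py
```

```text
5.35 [ 0.4486 -0.0539  0.068 ] x ang -0.084 F [ 0.29 -0.17  5.89] open 0.283 24.709638525964692
rad 0.1489 joint -0.043 tang push 0.14
```

Emit:
move_arm([
  [0, [0.0001, -0.0052, 0], [0, 0, 0.035]],
  [0, [0.0001, -0.0052, 0], [0, 0, 0.035]],
  [0, [0.0001, -0.0052, 0], [0, 0, 0.035]],
  [0, [0.0001, -0.0052, 0], [0, 0, 0.035]],
  [0, [0.0001, -0.0052, 0], [0, 0, 0.035]],
  [0, [0.0001, -0.0052, 0], [0, 0, 0.035]],
  [0, [0.0001, -0.0052, 0], [0, 0, 0.035]],
  [0, [0.0001, -0.0052, 0], [0, 0, 0.035]],
  [0, [0.0001, -0.0052, 0], [0, 0, 0.035]],
  [0, [0.0001, -0.0052, 0], [0, 0, 0.035]],
])

```text
time: 6.18
eef_pos: [0.4613, -0.0047, 0.068]
tcp_rot: [0.977, -0.215, 0.002, 0.002]
contact_force: [-2.2, -4.8, 6.1]
opening: 0.283
finger_force: 25.1
```

```bash
python3 st.py
```

```text
6.18 [ 0.4613 -0.0047  0.068 ] x ang -0.434 F [-2.19 -4.8   6.11] open 0.283 25.084167080931365
rad 0.1487 joint 0.3 tang push 5.27
```

Emit:
move_arm([
  [0, [0.0001, -0.0027, 0], [0, 0, 0.018]],
  [0, [0, -0.0027, 0], [0, 0, 0.018]],
  [0, [0, -0.0027, 0], [0, 0, 0.018]],
  [0, [0, -0.0027, 0], [0, 0, 0.018]],
  [0, [0, -0.0027, 0], [0, 0, 0.018]],
  [0, [0.0001, -0.0027, 0], [0, 0, 0.018]],
  [0, [0, -0.0027, 0], [0, 0, 0.018]],
  [0, [0, -0.0027, 0], [0, 0, 0.018]],
  [0, [0, -0.0027, 0], [0, 0, 0.018]],
  [0, [0, -0.0027, 0], [0, 0, 0.018]],
])

```text
time: 7.02
eef_pos: [0.4745, 0.0187, 0.068]
tcp_rot: [0.953, -0.302, 0.002, 0.001]
contact_force: [-3.6, -5.6, 8.7]
opening: 0.283
finger_force: 25.1
```

```bash
python3 st.py
```

```text
7.02 [0.4745 0.0187 0.068 ] x ang -0.613 F [-3.56 -5.56  8.73] open 0.283 25.09365093195811
rad 0.1486 joint 0.482 tang push 6.6
```

Emit:
move_arm([
  [0, [0.0002, 0.0074, 0], [0, 0, -0.05]],
  [0, [0.0002, 0.0074, 0], [0, 0, -0.05]],
  [0, [0.0002, 0.0074, 0], [0, 0, -0.05]],
  [0, [0.0002, 0.0074, 0], [0, 0, -0.05]],
  [0, [0.0002, 0.0074, 0], [0, 0, -0.05]],
  [0, [0.0002, 0.0074, 0], [0, 0, -0.05]],
  [0, [0.0002, 0.0074, 0], [0, 0, -0.05]],
  [0, [0.0002, 0.0074, 0], [0, 0, -0.05]],
  [0, [0.0002, 0.0074, 0], [0, 0, -0.05]],
  [0, [0.0002, 0.0074, 0], [0, 0, -0.05]],
])

```text
time: 7.85
eef_pos: [0.4491, -0.0488, 0.068]
tcp_rot: [0.998, -0.056, 0.003, 0.0]
contact_force: [-0.6, 1.0, 5.2]
opening: 0.28
finger_force: 25.0
```

Run:
```python
import st
from h import *
t=snap('top','t4.png');b=snap('side','s4.png');a=read_camera('wrist')
c=cv2.resize(b[185:290,230:365],None,fx=2.9,fy=2.9,interpolation=cv2.INTER_CUBIC)[:,:,::-1]
d=cv2.resize(t[175:300,225:340],None,fx=3.4,fy=3.4,interpolation=cv2.INTER_CUBIC)[:,:,::-1]
o=np.zeros((600,800,3),np.uint8);o[:c.shape[0],:c.shape[1]]=c;o[:d.shape[0],400:400+d.shape[1]]=d
o[310:595,:380]=cv2.resize(a,(380,285))[:,:,::-1]
cv2.imwrite('pics/c4.png',o)
```

```text
7.85 [ 0.4491 -0.0488  0.068 ] x ang -0.112 F [-0.57  0.97  5.21] open 0.28 25.012679452775046
rad 0.1488 joint -0.009 tang push -0.9
```

View pics/c4.png

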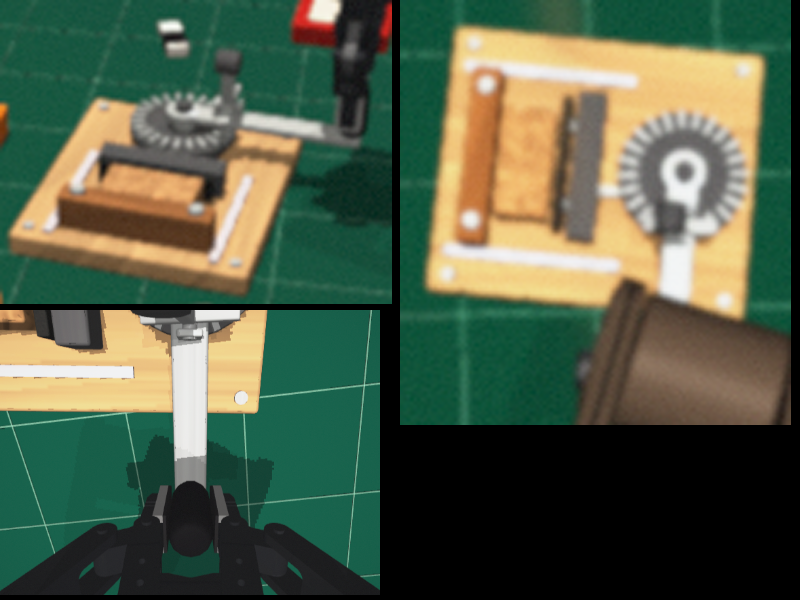

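The top inset shows the jaw at (588,165) close to the block, with small gaps left. The lever head at (670,215) is still on the clockwise side. Next is the second stroke.

Emit:
move_arm([
  [0, [0.0001, -0.0037, 0], [0, 0, 0.025]],
  [0, [0, -0.0037, 0], [0, 0, 0.025]],
  [0, [0, -0.0037, 0], [0, 0, 0.025]],
  [0, [0.0001, -0.0037, 0], [0, 0, 0.025]],
  [0, [0, -0.0037, 0], [0, 0, 0.025]],
  [0, [0, -0.0037, 0], [0, 0, 0.025]],
  [0, [0.0001, -0.0037, 0], [0, 0, 0.025]],
  [0, [0, -0.0037, 0], [0, 0, 0.025]],
  [0, [0, -0.0037, 0], [0, 0, 0.025]],
  [0, [0.0001, -0.0037, 0], [0, 0, 0.025]],
])

```text
time: 8.83
eef_pos: [0.4575, -0.0138, 0.068]
tcp_rot: [0.984, -0.181, 0.002, 0.002]
contact_force: [-2.9, -5.1, 7.0]
opening: 0.285
finger_force: 25.2
```

```bash
python3 st.py
```

```text
8.83 [ 0.4575 -0.0138  0.068 ] x ang -0.364 F [-2.92 -5.1   6.98] open 0.285 25.18417745595798
rad 0.1488 joint 0.234 tang push 5.8
```

Emit:
move_arm([
  [0, [0, -0.0012, 0], [0, 0, 0.008]],
  [0, [0, -0.0012, 0], [0, 0, 0.008]],
  [0, [0, -0.0012, 0], [0, 0, 0.008]],
  [0, [0, -0.0012, 0], [0, 0, 0.008]],
  [0, [0, -0.0012, 0], [0, 0, 0.008]],
  [0, [0, -0.0012, 0], [0, 0, 0.008]],
  [0, [0, -0.0012, 0], [0, 0, 0.008]],
  [0, [0, -0.0012, 0], [0, 0, 0.008]],
  [0, [0, -0.0012, 0], [0, 0, 0.008]],
  [0, [0, -0.0012, 0], [0, 0, 0.008]],
])

```text
time: 9.67
eef_pos: [0.4621, -0.003, 0.068]
tcp_rot: [0.976, -0.22, 0.002, 0.002]
contact_force: [-3.2, -4.7, 6.9]
opening: 0.285
finger_force: 25.2
```

```bash
python3 st.py
```

```text
9.67 [ 0.4621 -0.003   0.068 ] x ang -0.443 F [-3.2  -4.75  6.93] open 0.285 25.18078232067637
rad 0.1487 joint 0.313 tang push 5.65
```

Emit:
move_arm([
  [0, [0, -0.0012, 0], [0, 0, 0.008]],
  [0, [0, -0.0012, 0], [0, 0, 0.008]],
  [0, [0, -0.0012, 0], [0, 0, 0.008]],
  [0, [0, -0.0012, 0], [0, 0, 0.008]],
  [0, [0, -0.0012, 0], [0, 0, 0.008]],
  [0, [0, -0.0012, 0], [0, 0, 0.008]],
  [0, [0, -0.0012, 0], [0, 0, 0.008]],
  [0, [0, -0.0012, 0], [0, 0, 0.008]],
  [0, [0, -0.0012, 0], [0, 0, 0.008]],
  [0, [0, -0.0012, 0], [0, 0, 0.008]],
])

```text
time: 10.5
eef_pos: [0.4676, 0.0077, 0.068]
tcp_rot: [0.966, -0.259, 0.002, 0.001]
contact_force: [-3.0, -5.1, 7.3]
opening: 0.286
finger_force: 25.2
```

```bash
python3 st.py
```

```text
10.5 [0.4676 0.0077 0.068 ] x ang -0.523 F [-2.98 -5.11  7.29] open 0.286 25.169162519741803
rad 0.1487 joint 0.394 tang push 5.92
```

Still close to running free, so continue.

Emit:
move_arm([
  [0, [0, -0.0015, 0], [0, 0, 0.01]],
  [0, [0, -0.0015, 0], [0, 0, 0.01]],
  [0, [0, -0.0015, 0], [0, 0, 0.01]],
  [0, [0, -0.0015, 0], [0, 0, 0.01]],
  [0, [0, -0.0015, 0], [0, 0, 0.01]],
  [0, [0, -0.0015, 0], [0, 0, 0.01]],
  [0, [0, -0.0015, 0], [0, 0, 0.01]],
  [0, [0, -0.0015, 0], [0, 0, 0.01]],
  [0, [0, -0.0015, 0], [0, 0, 0.01]],
  [0, [0, -0.0015, 0], [0, 0, 0.01]],
])

```text
time: 11.33
eef_pos: [0.4757, 0.0204, 0.068]
tcp_rot: [0.952, -0.307, 0.002, 0.001]
contact_force: [-1.9, -4.7, 7.1]
opening: 0.285
finger_force: 25.2
```

```bash
python3 st.py
```

```text
11.33 [0.4757 0.0204 0.068 ] x ang -0.623 F [-1.9  -4.69  7.12] open 0.285 25.150765761500224
rad 0.1486 joint 0.495 tang push 4.92
```

Emit:
move_arm([
  [0, [0.0002, 0.0074, 0], [0, 0, -0.05]],
  [0, [0.0002, 0.0074, 0], [0, 0, -0.05]],
  [0, [0.0002, 0.0074, 0], [0, 0, -0.05]],
  [0, [0.0002, 0.0074, 0], [0, 0, -0.05]],
  [0, [0.0002, 0.0074, 0], [0, 0, -0.05]],
  [0, [0.0002, 0.0074, 0], [0, 0, -0.05]],
  [0, [0.0002, 0.0074, 0], [0, 0, -0.05]],
  [0, [0.0002, 0.0074, 0], [0, 0, -0.05]],
  [0, [0.0002, 0.0074, 0], [0, 0, -0.05]],
  [0, [0.0002, 0.0074, 0], [0, 0, -0.05]],
])

```text
time: 12.17
eef_pos: [0.4493, -0.0469, 0.068]
tcp_rot: [0.998, -0.061, 0.002, 0.0]
contact_force: [-1.3, 0.6, 5.7]
opening: 0.282
finger_force: 25.1
```

Emit:
move_arm([
  [0, [0.0001, 0.0045, 0], [0, 0, -0.03]],
  [0, [0.0001, 0.0045, 0], [0, 0, -0.03]],
  [0, [0.0001, 0.0045, 0], [0, 0, -0.03]],
  [0, [0.0001, 0.0045, 0], [0, 0, -0.03]],
  [0, [0.0001, 0.0045, 0], [0, 0, -0.03]],
  [0, [0.0001, 0.0045, 0], [0, 0, -0.03]],
  [0, [0.0001, 0.0045, 0], [0, 0, -0.03]],
  [0, [0.0001, 0.0045, 0], [0, 0, -0.03]],
  [0, [0.0001, 0.0045, 0], [0, 0, -0.03]],
  [0, [0.0001, 0.0045, 0], [0, 0, -0.03]],
])

```text
time: 13.0
eef_pos: [0.4505, -0.0919, 0.068]
tcp_rot: [0.996, 0.089, 0.002, 0.001]
contact_force: [-0.9, 0.7, 6.6]
opening: 0.285
finger_force: 25.2
```

Run:
```python
import st
from h import *
t=snap('top','t5.png');b=snap('side','s5.png')
d=cv2.resize(t[175:275,225:340],None,fx=6,fy=6,interpolation=cv2.INTER_CUBIC)[:,:,::-1]
cv2.imwrite('pics/c5.png',d)
```

```text
13.0 [ 0.4505 -0.0919  0.068 ] x ang 0.177 F [-0.9   0.75  6.61] open 0.285 25.180906316963956
rad 0.1489 joint -0.299 tang push -0.89
```

View pics/c5.png

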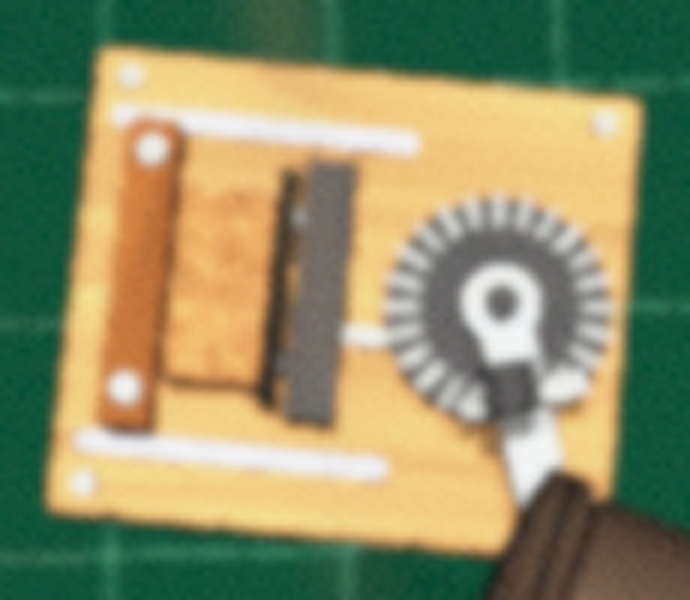

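The enlarged view shows the rubber face at (275,290) nearly on the block's edge, with a sub-2 mm gap to the stop. The lever still leans clockwise. The third stroke needs care.

Emit:
move_arm([
  [0, [0, -0.003, 0], [0, 0, 0.02]],
  [0, [0, -0.003, 0], [0, 0, 0.02]],
  [0, [0.0001, -0.003, 0], [0, 0, 0.02]],
  [0, [0, -0.003, 0], [0, 0, 0.02]],
  [0, [0, -0.003, 0], [0, 0, 0.02]],
  [0, [0.0001, -0.003, 0], [0, 0, 0.02]],
  [0, [0, -0.003, 0], [0, 0, 0.02]],
  [0, [0, -0.003, 0], [0, 0, 0.02]],
  [0, [0.0001, -0.003, 0], [0, 0, 0.02]],
  [0, [0, -0.003, 0], [0, 0, 0.02]],
])

```text
time: 13.93
eef_pos: [0.4482, -0.062, 0.068]
tcp_rot: [1.0, -0.012, 0.002, 0.001]
contact_force: [-2.9, -0.8, 7.2]
opening: 0.281
finger_force: 25.2
```

```bash
python3 st.py
```

```text
13.93 [ 0.4482 -0.062   0.068 ] x ang -0.025 F [-2.92 -0.83  7.24] open 0.281 25.190277836518362
rad 0.1488 joint -0.097 tang push 0.9
```

Emit:
move_arm([
  [0, [0, -0.0012, 0], [0, 0, 0.008]],
  [0, [0, -0.0012, 0], [0, 0, 0.008]],
  [0, [0, -0.0012, 0], [0, 0, 0.008]],
  [0, [0, -0.0012, 0], [0, 0, 0.008]],
  [0, [0, -0.0012, 0], [0, 0, 0.008]],
  [0, [0, -0.0012, 0], [0, 0, 0.008]],
  [0, [0, -0.0012, 0], [0, 0, 0.008]],
  [0, [0, -0.0012, 0], [0, 0, 0.008]],
  [0, [0, -0.0012, 0], [0, 0, 0.008]],
  [0, [0, -0.0012, 0], [0, 0, 0.008]],
])

```text
time: 14.77
eef_pos: [0.4489, -0.0511, 0.068]
tcp_rot: [0.999, -0.052, 0.002, 0.002]
contact_force: [-3.3, -5.2, 7.1]
opening: 0.287
finger_force: 25.3
```

```bash
python3 st.py
```

```text
14.77 [ 0.4489 -0.0511  0.068 ] x ang -0.103 F [-3.31 -5.24  7.08] open 0.287 25.263074335525744
rad 0.1488 joint -0.024 tang push 5.53
```

Emit:
move_arm([
  [0, [0, -0.0012, 0], [0, 0, 0.008]],
  [0, [0, -0.0012, 0], [0, 0, 0.008]],
  [0, [0, -0.0012, 0], [0, 0, 0.008]],
  [0, [0, -0.0012, 0], [0, 0, 0.008]],
  [0, [0, -0.0012, 0], [0, 0, 0.008]],
  [0, [0, -0.0012, 0], [0, 0, 0.008]],
  [0, [0, -0.0012, 0], [0, 0, 0.008]],
  [0, [0, -0.0012, 0], [0, 0, 0.008]],
  [0, [0, -0.0012, 0], [0, 0, 0.008]],
  [0, [0, -0.0012, 0], [0, 0, 0.008]],
])

```text
time: 15.6
eef_pos: [0.4505, -0.0392, 0.068]
tcp_rot: [0.996, -0.091, 0.002, 0.002]
contact_force: [-3.4, -5.2, 7.0]
opening: 0.281
finger_force: 25.3
```

```bash
python3 st.py
```

```text
15.6 [ 0.4505 -0.0392  0.068 ] x ang -0.183 F [-3.37 -5.22  6.97] open 0.281 25.263957850984298
rad 0.1488 joint 0.057 tang push 5.73
```

Emit:
move_arm([
  [0, [0, -0.0012, 0], [0, 0, 0.008]],
  [0, [0, -0.0012, 0], [0, 0, 0.008]],
  [0, [0, -0.0012, 0], [0, 0, 0.008]],
  [0, [0, -0.0012, 0], [0, 0, 0.008]],
  [0, [0, -0.0012, 0], [0, 0, 0.008]],
  [0, [0, -0.0012, 0], [0, 0, 0.008]],
  [0, [0, -0.0012, 0], [0, 0, 0.008]],
  [0, [0, -0.0012, 0], [0, 0, 0.008]],
  [0, [0, -0.0012, 0], [0, 0, 0.008]],
  [0, [0, -0.0012, 0], [0, 0, 0.008]],
])

```text
time: 16.43
eef_pos: [0.4531, -0.0274, 0.068]
tcp_rot: [0.991, -0.131, 0.002, 0.002]
contact_force: [-2.8, -4.9, 6.5]
opening: 0.282
finger_force: 25.2
```

```bash
python3 st.py
```

```text
16.43 [ 0.4531 -0.0274  0.068 ] x ang -0.263 F [-2.78 -4.89  6.55] open 0.282 25.24501161533408
rad 0.1488 joint 0.138 tang push 5.44
```

Emit:
move_arm([
  [0, [0, -0.0012, 0], [0, 0, 0.008]],
  [0, [0, -0.0012, 0], [0, 0, 0.008]],
  [0, [0, -0.0012, 0], [0, 0, 0.008]],
  [0, [0, -0.0012, 0], [0, 0, 0.008]],
  [0, [0, -0.0012, 0], [0, 0, 0.008]],
  [0, [0, -0.0012, 0], [0, 0, 0.008]],
  [0, [0, -0.0012, 0], [0, 0, 0.008]],
  [0, [0, -0.0012, 0], [0, 0, 0.008]],
  [0, [0, -0.0012, 0], [0, 0, 0.008]],
  [0, [0, -0.0012, 0], [0, 0, 0.008]],
])

```text
time: 17.27
eef_pos: [0.4567, -0.016, 0.068]
tcp_rot: [0.985, -0.171, 0.002, 0.002]
contact_force: [-4.9, -5.6, 8.1]
opening: 0.283
finger_force: 25.3
```

```bash
python3 st.py
```

```text
17.27 [ 0.4567 -0.016   0.068 ] x ang -0.343 F [-4.86 -5.57  8.07] open 0.283 25.25685507338494
rad 0.1488 joint 0.218 tang push 6.86
```

Emit:
move_arm([
  [0, [0, -0.0006, 0], [0, 0, 0.004]],
  [0, [0, -0.0006, 0], [0, 0, 0.004]],
  [0, [0, -0.0006, 0], [0, 0, 0.004]],
  [0, [0, -0.0006, 0], [0, 0, 0.004]],
  [0, [0, -0.0006, 0], [0, 0, 0.004]],
  [0, [0, -0.0006, 0], [0, 0, 0.004]],
  [0, [0, -0.0006, 0], [0, 0, 0.004]],
  [0, [0, -0.0006, 0], [0, 0, 0.004]],
  [0, [0, -0.0006, 0], [0, 0, 0.004]],
  [0, [0, -0.0006, 0], [0, 0, 0.004]],
])

```text
time: 18.1
eef_pos: [0.4587, -0.0106, 0.068]
tcp_rot: [0.982, -0.19, 0.002, 0.002]
contact_force: [-3.8, -6.5, 7.6]
opening: 0.286
finger_force: 25.3
```

```bash
python3 st.py
```

```text
18.1 [ 0.4587 -0.0106  0.068 ] x ang -0.383 F [-3.79 -6.51  7.56] open 0.286 25.2843436592957
rad 0.1488 joint 0.257 tang push 7.45
```

Emit:
move_arm([
  [0, [0, -0.0003, 0], [0, 0, 0.002]],
  [0, [0, -0.0003, 0], [0, 0, 0.002]],
  [0, [0, -0.0003, 0], [0, 0, 0.002]],
  [0, [0, -0.0003, 0], [0, 0, 0.002]],
  [0, [0, -0.0003, 0], [0, 0, 0.002]],
  [0, [0, -0.0003, 0], [0, 0, 0.002]],
  [0, [0, -0.0003, 0], [0, 0, 0.002]],
  [0, [0, -0.0003, 0], [0, 0, 0.002]],
  [0, [0, -0.0003, 0], [0, 0, 0.002]],
  [0, [0, -0.0003, 0], [0, 0, 0.002]],
])

```text
time: 18.93
eef_pos: [0.4599, -0.0079, 0.068]
tcp_rot: [0.98, -0.2, 0.002, 0.002]
contact_force: [-4.7, -5.5, 6.9]
opening: 0.287
finger_force: 25.3
```

```bash
python3 st.py
python3 - <<'E'
from h import *
t=np.array([np.sin(.40),np.cos(.40)])
for i in range(6):
    read_camera('top');print(round(-np.dot(get_state()['contact_force'][:2],t),2),end=' ')
E
```

```text
18.93 [ 0.4599 -0.0079  0.068 ] x ang -0.403 F [-4.68 -5.46  6.86] open 0.287 25.30709244485479
rad 0.1487 joint 0.277 tang push 6.84
6.26 6.25 7.0 8.0 7.21 5.93
```

Run:
```python
from h import *
t=np.array([np.sin(.40),np.cos(.40)]);v=[]
for i in range(16):
    read_camera('side');v.append(-np.dot(get_state()['contact_force'][:2],t))
print(np.round(v,1),np.mean(v),get_state()['time'],get_state()['eef_pos'])
```

```text
[7.7 6.6 6.8 6.7 6.6 7.3 6.6 7.1 6.2 6.7 7.4 7.1 6.6 7.  7.5 7.1] 6.926401701618689 20.0333 [ 0.45985974 -0.00783845  0.0679886 ]
```

Emit:
move_arm([
  [0, [0, -0.0004, 0], [0, 0, 0.003]],
  [0, [0, -0.0004, 0], [0, 0, 0.003]],
  [0, [0, -0.0004, 0], [0, 0, 0.003]],
  [0, [0, -0.0004, 0], [0, 0, 0.003]],
  [0, [0, -0.0004, 0], [0, 0, 0.003]],
  [0, [0, -0.0004, 0], [0, 0, 0.003]],
  [0, [0, -0.0004, 0], [0, 0, 0.003]],
  [0, [0, -0.0004, 0], [0, 0, 0.003]],
  [0, [0, -0.0004, 0], [0, 0, 0.003]],
  [0, [0, -0.0004, 0], [0, 0, 0.003]],
])

```text
time: 20.87
eef_pos: [0.4614, -0.0043, 0.068]
tcp_rot: [0.977, -0.215, 0.002, 0.002]
contact_force: [-3.8, -6.1, 8.2]
opening: 0.288
finger_force: 25.3
```

```bash
python3 st.py
python3 - <<'E'
from h import *
t=np.array([np.sin(.42),np.cos(.42)]);v=[]
for i in range(16):
    read_camera('side');v.append(-np.dot(get_state()['contact_force'][:2],t))
print(np.round(v,1),np.mean(v),get_state()['time'],get_state()['eef_pos'])
E
```

```text
20.87 [ 0.4614 -0.0043  0.068 ] x ang -0.432 F [-3.75 -6.1   8.18] open 0.288 25.33897672430612
rad 0.1487 joint 0.303 tang push 7.1
[8.  7.1 7.7 7.5 7.6 6.9 7.4 8.3 8.3 7.5 7.5 8.2 7.6 7.8 7.8 7.2] 7.657492104696173 21.6667 [ 0.46144183 -0.00428435  0.06798822]
```

Mean push is 7.66 N, which is the target. Letting go now and rising clear.

Emit:
move_arm([
  [0.4, [0, 0, 0], [0, 0, 0]],
  [0.6, [0, 0, 0], [0, 0, 0]],
  [0.8, [0, 0, 0], [0, 0, 0]],
  [0.8, [0, 0, 0], [0, 0, 0]],
  [0.8, [0, 0, 0], [0, 0, 0]],
  [0.8, [0, 0, -0.02], [0, 0, 0]],
  [0.8, [0, 0, -0.035], [0, 0, 0]],
  [0.8, [0, 0, -0.04], [0, 0, 0]],
  [0.8, [0, 0, -0.04], [0, 0, 0]],
  [0.8, [0, 0, 0], [0, 0, 0]],
])

```text
time: 22.5
eef_pos: [0.465, -0.003, 0.2095]
tcp_rot: [0.977, -0.215, 0.008, -0.0]
contact_force: [1.5, 0.7, 0.5]
opening: 0.803
finger_force: 0.0
```

Run:
```python
import st
from h import *
t=snap('top','t6.png');a=read_camera('wrist')
d=cv2.resize(t[175:275,225:340],None,fx=3.4,fy=3.4,interpolation=cv2.INTER_CUBIC)[:,:,::-1]
o=np.zeros((420,800,3),np.uint8);o[:340,:391]=d[:340,:391];o[:300,400:]=cv2.resize(a,(400,300))[:,:,::-1]
cv2.imwrite('pics/c6.png',o)
```

```text
22.5 [ 0.465  -0.003   0.2095] x ang -0.434 F [1.47 0.69 0.53] open 0.803 0.0
rad 0.1461 joint 0.321 tang push -1.25
```

View pics/c6.png

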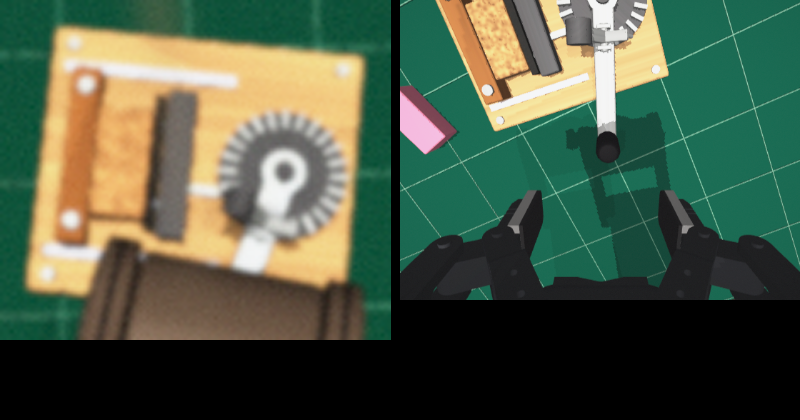

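The jaw at (175,165) is pressed on the block, the block sits against the stop with no gap, and the lever is on the clockwise side. The gripper is clear of the grip at (607,147).

```bash
python3 -c "
from plant import *
print(sign_off())"
```

```text
the job is handed in; nothing more can be done
None
```

The lever is thrown to the tightening side and the cork block is held between jaw and end stop, with a final grip push of about 7.7 N (target 7.5 N, crushing at 11.3 N); the gripper let go and the job was handed in at about 22.6 s.

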